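# Weigh two specimen cassettes and keep the heavier

## Robot

A 6-joint arm with a two-finger parallel gripper is mounted at the origin on the work surface. World frame = base frame: x ahead of the robot, y to its left, z up, the work surface at z = 0. Lengths are in m, angles in rad, forces in N, time in s.
With the tool pointing down it reaches from about 0.35 to 0.925 m from the base axis. Payload 6.4 kg.
Tool frame: the origin (TCP) lies midway between the tips of the shut fingers; the grasp point (between the pads) lies 19 mm behind it; z points along the fingers, y is the line along which they close (so a half turn about z gives the same grasp; the last joint's range is limited). The gripper opens to 85 mm and grips with 20 to 120 N. Pads are 22 mm wide; open, the fingers measure 114 mm over their backs; the gripper's body (76 mm by 85 mm) begins 54 mm behind the grasp point. The pads swing forward as they close: fully open they stand 13 mm farther back than shut.
Start: joints at [0.95, 0.245, 1.558, -0, 1.339, -0.174], TCP at [0.281, 0.586, 0.231] pointing down, gripper open.
Joint ranges: [-3.13, 3.13], [-1.02, 2.26], [0.13, 2.54], [-0.95, 4.09], [0.21, 2.88], [-2.74, 2.74]. Speed limits (rad/s): [2.57, 2.57, 3.14, 3.14, 3.14, 3.14].

## Interface

Orientations are given as a unit quaternion [w, x, y, z].
In Python, from cell import readout, eyes, ticket gives the robot as it stands. The module is installed in compiled form; this text tells all that it offers.
- The arm moves only by the tool send_rows, never from a script. Its argument "plan" is a list of rows, each a list of 6 numbers: the shift along the world's x, y, z each as a share of 0.6 m, from -1 to 1, then the turn, a rotation vector about the world's x, y, z each as a share of 180 degrees, from -1 to 1. In form: [[tx, ty, tz, wx, wy, wz], ...]. A call has 1 to 8 rows; each row is the pose to reach, as a shift and turn from the pose commanded when the call began, turning the shorter way round; what a row does not reach only later rows make up. A row lasts 1/10 s, in which the tool goes at most 50 mm and 8.59 degrees, less where a joint would pass 70% of its speed; a pose out of reach is approached as far as the arm can. A call with a number of a shift or a turn outside -1 to 1 is refused whole. A call with a gripper value outside its range is refused whole. "claw" is the opening, from 0 (shut) to 1 (fully open), set as the call begins (left out, the last holds). The fingers move at their own pace and stop on an object; "grip_force" is the grip in N (left out, the last holds). Time passes only in rows, so rows that repeat a pose let the fingers close. It gives the time, the measured TCP pose, the force, the opening and the grip force at its end, in the units of the state.
- readout.sense(): the state, without advancing time (a new reading comes with each control period).
- eyes.capture(name): name is "scene" or "top"; returns the picture (400x640x3 uint8, red, green, blue); there is no depth.
- eyes.camera_model(name): a dict with "fov_y" (degrees; the focal length in pixels is half the picture's height over the tangent of half this angle, whatever the lens; pixels are square), "cx", "cy" (the principal point, pixels), "dist_coeffs" ([k1, k2, p1, p2, k3] as OpenCV has them; the pictures are not rectified), "origin" and "rotation" of the camera in the world. Camera axes: x right, y up, looking along -z (the intrinsics and any distortion apply to the point x, -y, -z); pixel columns grow to the right and rows downward; lengths in m; the calibration is good to about 2 mm. A picture is of the moment at which its call begins. camera_model takes no time and is no camera call.
- ticket.sign_off(): hands the job in; it is judged then, once.
The state is a dict: "t": time; "joint_pos": joint angles; "joint_velocities": joint speeds; "joint_torque": joint torques, N m; "position": TCP position; "ee_rot": TCP orientation; "force": force on the tool from outside, world axes, zero at the start; "wrist_torque": the same for the moment, N m; "finger_gap": finger opening in m; "gripper_force": force on a finger pad.
Only numpy, scipy, OpenCV 4.12 (cv2) and the standard library are available. Lean on these libraries where they do the work, as an engineer would, in place of code of your own. Each camera call takes 0.05 s, during which the arm holds its last target. There are 200 camera calls.

## Task

Roll the slatted cover of the weighing station up and back until it stays open by itself, then stand the two look-alike specimen cassettes on opposite pans of the balance and let go of both so that the beam tips. Put the cassette whose side drops flat into the shallow steel tray and leave the other one standing on its pan, with the cover still open; do not tip a cassette over or disturb the weight, the jar or the spatula.

Things in the scene. Friction and masses are not known exactly. Their poses are not given: they have to be found in the camera images.
- cover_bar (a point): middle of the round steel pull bar of the roller cover: bar 12 mm thick and 120 mm long along the station's y, held by a bracket at each end, 40 mm clear of the slats' mid-line (34 mm between bar axis and slats). Follows a circle of radius 215 mm about cover_axis as the cover opens.
- cover_axis (a point): midpoint of the axis that the curved tracks are centred on, 30 mm above the table, middle of the weighing station; its x points away from the robot, across the station to the back, y along the axis, z up.
- cover (a joint): angle of the roller cover about cover_axis, rad: 0 shut, 1.65 fully open (rolled to the back). At 0 the bar lies in front of the axis (towards -x), 25 degrees above level; as it opens the bar goes up and over to the back. The cover weighs 0.6 kg: it falls shut by itself below about 0.8 and falls on open by itself above about 0.9.
- beam (a joint): tip of the balance beam, rad, -0.16 to 0.16: positive when the left pan (station's +y) is up and the right pan is down. Empty it stays anywhere; loaded, the heavier side drops to its stop.
- left_pan_floor (a point): steel pan on the left end of the balance beam (station's +y side): flat floor 118 mm (x) by 60 mm (y) inside a rim 6 mm high; this point is the centre of its floor. The pan stays level as the beam tips and rides up or down by up to 14 mm; a cassette goes on it with its long side along the pan's x.
- right_pan_floor (a point): steel pan on the right end of the balance beam (station's -y side): flat floor 118 mm (x) by 60 mm (y) inside a rim 6 mm high; this point is the centre of its floor. The pan stays level as the beam tips and rides up or down by up to 14 mm; a cassette goes on it with its long side along the pan's x.
- cassette_1_mid (a point): one closed aluminium cassette, a box 100 mm long (its x axis), 46 mm wide (y) and 60 mm tall (z), two dark bands round it, flat closed top; this point is its centre, 30 mm above its underside. The two cassettes look exactly alike; one weighs about 0.4 kg and the other about 0.65 kg, and nothing outside shows which. Lies on the table upright.
- cassette_2_mid (a point): the other closed aluminium cassette, a box 100 mm long (its x axis), 46 mm wide (y) and 60 mm tall (z), two dark bands round it, flat closed top; this point is its centre, 30 mm above its underside. The two cassettes look exactly alike; one weighs about 0.4 kg and the other about 0.65 kg, and nothing outside shows which. Lies on the table upright.
- cassette_1: the same cassette as cassette_1_mid; origin at the centre of its underside
- cassette_2: the same cassette as cassette_2_mid; origin at the centre of its underside
- tray: shallow steel tray fixed to the table, 110 mm (x) by 150 mm (y) outside, 14 mm high, walls and floor 4 mm thick; origin at the centre of its underside. A cassette lies in it upright, long side along the tray's y.
- weight: steel loading weight, a disc 80 mm across with a knob, 62 mm tall; origin under its centre. A bystander: leave it where it is.
- jar: closed jar, 68 mm across and 100 mm tall; origin under its centre. A bystander: leave it where it is.
- spatula: steel spatula with handle, 160 mm long, lying flat; origin at the middle of its underside. A bystander: leave it where it is.
- station: weighing station: cream plinth 370 x 370 x 12 mm with a dark half-round track each side (y = +-178 mm, outer radius 186 mm), slatted cover over its front quarter when shut, balance under it. Origin on the table below cover_axis, same axes. Beam pivot 85 mm in front of the axis, 44 mm up; pans 85 mm either side of it, floors 62 mm up when level.
Things that resemble listed ones, but are neither listed nor needed, are in the scene too. Leave any green or purple look-alike of the cassette_2 alone.

How it is judged:
By the outcome, as a careful person would: the job done as asked, in the order asked, and still so for the second after the job is handed in, with the robot touching nothing.
It also fails if it takes over 72 s, if anything falls off the work surface, if the arm or the gripper's body presses on something with over 40 N, if the wrist force passes 120 N, or if a joint passes its speed limit or range.

## Working session

There is one attempt and no reset: what is moved stays moved. The work goes in short steps, Python scripts to look and compute and a tool call to move; the robot and the scene stay as the last step left them, time stands still between calls to the robot, and variables do not carry over. Pictures are saved under pics/ and viewed, at most 10 in all, crops included, and the job is handed in when it is done.

Besides the shell and the picture viewer there is one more tool, called after ">>>" as name(argument=value, ...) on one line, values as JSON. send_rows: Moves the arm, as the interface text tells. Its arguments: {"type":"object","properties":{"plan":{"type":"array","items":{"type":"array","items":{"type":"number"}}},"claw":{"type":"number"},"grip_force":{"type":"number"}},"required":["plan"]}

```bash
mkdir -p pics
cat > h.py <<'E'
import numpy as np, cv2
from cell import readout, eyes, ticket
from scipy.spatial.transform import Rotation as R
def cam(n):
    m=eyes.camera_model(n); f=200/np.tan(np.radians(m["fov_y"])/2)
    K=np.array([[f,0,m["cx"]],[0,f,m["cy"]],[0,0,1.]])
    Rw=np.array(m["rotation"],float)
    if Rw.shape!=(3,3): Rw=R.from_quat(np.roll(Rw,-1)).as_matrix()
    return K,np.array(m["dist_coeffs"],float),np.array(m["origin"],float),Rw
def px2w(n,uv,z):
    K,d,o,Rw=cam(n)
    p=cv2.undistortPoints(np.array(uv,float).reshape(-1,1,2),K,d).reshape(-1,2)
    r=np.c_[p[:,0],-p[:,1],-np.ones(len(p))]@Rw.T
    return o+r*((z-o[2])/r[:,2])[:,None]
def w2px(n,P):
    K,d,o,Rw=cam(n)
    c=(np.array(P,float).reshape(-1,3)-o)@Rw; c=c*[1,-1,-1]
    return cv2.projectPoints(c.reshape(-1,1,3),np.zeros(3),np.zeros(3),K,d)[0].reshape(-1,2)
def save(n,name,crop=None,s=1):
    im=eyes.capture(n)[:,:,::-1]
    cv2.imwrite(f"pics/raw_{name}.png",im)
    if crop: im=im[crop[1]:crop[3],crop[0]:crop[2]]
    cv2.imwrite(f"pics/{name}.png",cv2.resize(im,None,fx=s,fy=s,interpolation=cv2.INTER_CUBIC))
E
python3 - <<'E'
from h import *
for n in("scene","top"):
    save(n,n+"0",s=1.25); print(eyes.camera_model(n))
print(readout.sense())
E
```

```text
{'fov_y': 45.67161644754161, 'cx': 313.27437899164534, 'cy': 196.6000034955874, 'dist_coeffs': array([-0.11014028,  0.        ,  0.        ,  0.        ,  0.        ]), 'origin': array([ 1.42844177, -0.00893937,  1.23690622]), 'rotation': array([0.67976223, 0.24407492, 0.24108818, 0.64824936])}
{'fov_y': 57.49624650173165, 'cx': 318.0878744674393, 'cy': 199.4086016971768, 'dist_coeffs': array([-0.00463893,  0.        ,  0.        ,  0.        ,  0.        ]), 'origin': array([0.43116361, 0.01161098, 1.10185013]), 'rotation': array([ 0.71673511,  0.01395309, -0.00767039, -0.69716373])}
{'t': 0.1, 'joint_pos': array([ 9.49917202e-01,  2.45745902e-01,  1.55892712e+00,  4.44336527e-06,
        1.33869395e+00, -1.74088938e-01]), 'joint_velocities': array([ 0.00152077, -0.00269116, -0.00184194, -0.00070924,  0.00073589,
        0.00053514]), 'joint_torque': array([-2.82693627e-04, -4.30675721e+01, -3.27126896e+01, -2.13078606e-04,
        2.89976437e-03,  4.68133351e-06]), 'position': array([0.28053094, 0.58577662, 0.23027063]), 'ee_rot': array([-3.45412696e-04,  2.21542035e-01,  9.75150419e-01, -8.17158683e-04]), 'force': array([ 0.98833334, -0.76652524, -0.34973163]), 'wrist_torque': array([ 0.02456433, -0.01722667,  0.00049051]), 'gripper_force': 0.0, 'finger_gap': 0.08538001907773644}
```

View pics/scene0.png

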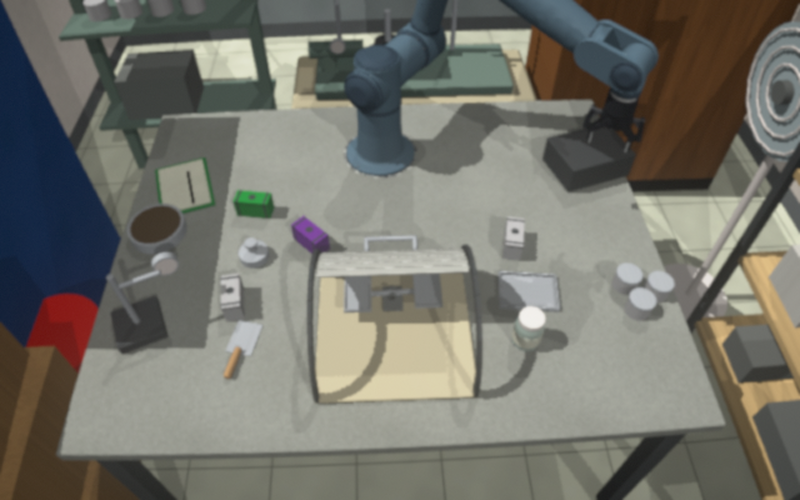

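View pics/top0.png

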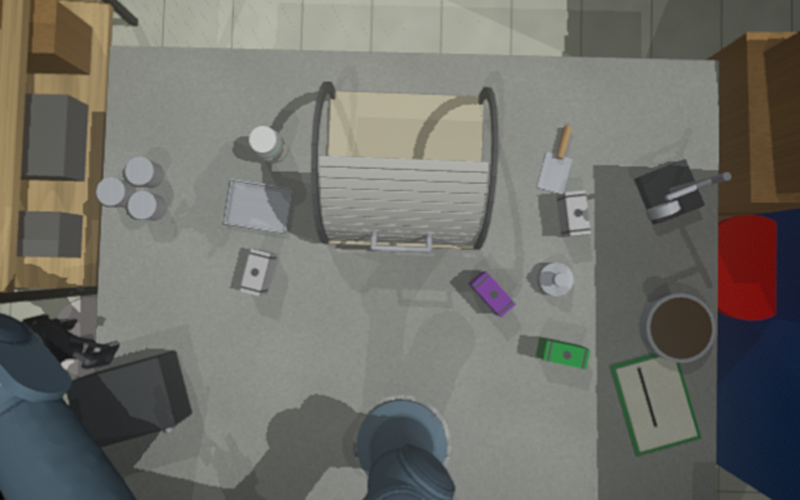

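Top picture (in 1.25x pixels): silver cassettes at (255,271) and (576,213). The green (565,353) and purple (492,293) boxes are the look-alikes to leave. Tray is at (258,206), jar (264,140), weight (556,278), spatula (555,160), and the pull bar runs from about (373,240) to (431,240). The silver boxes with two dark bands fit the description. I'll confirm with an enlarged crop.

Run:
```python
import cv2,numpy as np
im=cv2.imread("pics/raw_top0.png")
def c(x0,y0,x1,y1): 
    a=cv2.resize(im[y0:y1,x0:x1],None,fx=5,fy=5,interpolation=cv2.INTER_CUBIC)
    for i in range(0,x1-x0,10): cv2.putText(a,str(x0+i),(i*5,10),0,.35,(0,0,255),1); cv2.line(a,(i*5,12),(i*5,18),(0,0,255),1)
    for i in range(0,y1-y0,10): cv2.putText(a,str(y0+i),(0,i*5+4),0,.35,(0,255,255),1)
    return a
L=c(170,135,250,245); Rr=c(425,145,499,255)
cv2.imwrite("pics/cas.png",np.hstack([L,np.zeros((550,10,3),np.uint8),Rr]))
im2=im
cv2.imwrite("pics/st.png",cv2.resize(im[60:205,240:410],None,fx=4,fy=4,interpolation=cv2.INTER_CUBIC))
```

```text
(no output)
```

View pics/cas.png

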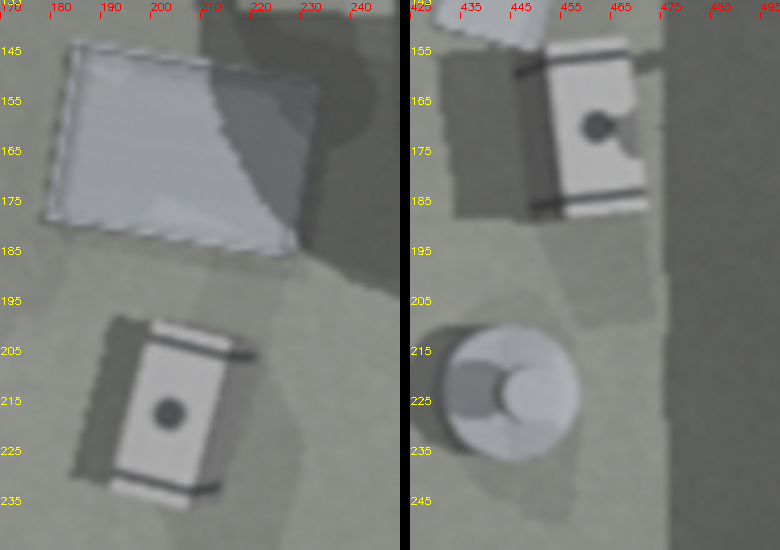

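View pics/st.png

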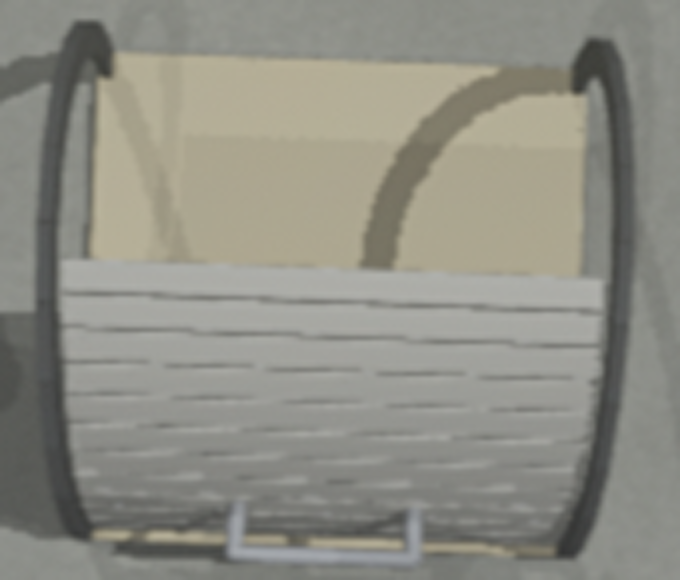

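The crops show that both silver boxes carry two dark bands and a top dot. The left one is centred at about raw (203.5,218) and the right at (462,170.5). In the station crop the bar runs from (230,555) to (418,560), and the plinth's back edge from (97,52) to (587,68).

Run:
```python
from h import *
def rep(nm,uv,z,up=True):
    P=px2w("top",uv,z)[:,:2]; c=P.mean(0)
    e=[P[(i+1)%4]-P[i] for i in range(4)]
    print(nm,c.round(4),"sides",[round(float(np.linalg.norm(x)),4) for x in e],"ang",[round(float(np.degrees(np.arctan2(x[1],x[0])))%180,1) for x in e])
L=np.array([(152,322),(232,338),(188,508),(110,490)])/5+[170,135]
Rr=(np.array([(545,45),(628,38),(647,210),(563,218)])-[410,0])/5+[425,145]
T=np.array([(75,43),(320,80),(297,256),(42,220)])/5+[170,135]
rep("L",L,.06);rep("R",Rr,.06);rep("T",T,.014)
f=lambda a:np.array(a)/4+[240,60]
B=px2w("top",f([(236,554),(414,560)]),.03+.215*np.sin(np.radians(25)));print(B,B.mean(0))
Pb=px2w("top",f([(97,52),(587,68)]),.012);print(Pb,Pb.mean(0))
Pf=px2w("top",f([(92,538),(556,553)]),.012);print("front",Pf,Pf.mean(0))
for n in(B,Pb,Pf):
    d=n[0]-n[1];print(np.degrees(np.arctan2(-d[0],d[1])),np.linalg.norm(d))
```

```text
L [0.401  0.3461] sides [0.047, 0.1002, 0.046, 0.0989] ang [80.3, 167.5, 78.8, 168.0]
R [ 0.5568 -0.3881] sides [0.0477, 0.0991, 0.0481, 0.0996] ang [96.4, 7.1, 97.0, 6.8]
T [0.5587 0.3591] sides [0.1498, 0.1067, 0.1552, 0.1084] ang [82.9, 174.6, 83.5, 171.7]
[[ 0.46208137  0.07220917  0.12086293]
 [ 0.4613426  -0.04764546  0.12086293]] [0.46171199 0.01228185 0.12086293]
[[ 0.84278355  0.19542354  0.012     ]
 [ 0.83969096 -0.1751954   0.012     ]] [0.84123726 0.01011407 0.012     ]
front [[ 0.47452814  0.18716736  0.012     ]
 [ 0.47284134 -0.16004532  0.012     ]] [0.47368474 0.01356102 0.012     ]
-0.3531575372578842 0.1198569076174223
-0.47808676258878036 0.37063184551474565
-0.27834641592819576 0.34721677309373333
```

>>> send_rows(plan=[[0.198, -0.957, 0.115, 0, 0, -0.358], [0.198, -0.957, 0.115, 0, 0, -0.358], [0.198, -0.957, 0.115, 0, 0, -0.358], [0.198, -0.957, 0.115, 0, 0, -0.358], [0.198, -0.957, 0.115, 0, 0, -0.358], [0.198, -0.957, 0.115, 0, 0, -0.358], [0.198, -0.957, 0.115, 0, 0, -0.358], [0.198, -0.957, 0.115, 0, 0, -0.358]], claw=0.3)

```text
t: 0.9
position: [0.361, 0.1954, 0.278]
ee_rot: [0.0, 0.709, 0.706, 0.0]
force: [0.6, 0.3, 0.1]
finger_gap: 0.0252
gripper_force: 0.0
```

>>> send_rows(plan=[[0.065, -0.305, 0.02, 0, 0, 0], [0.065, -0.305, 0.02, 0, 0, 0], [0.065, -0.305, 0.02, 0, -0.04, 0], [0.065, -0.305, 0.02, 0, -0.08, 0], [0.107, -0.305, -0.16, 0, -0.167, 0], [0.107, -0.305, -0.16, 0, -0.167, 0], [0.107, -0.305, -0.16, 0, -0.167, 0], [0.107, -0.305, -0.16, 0, -0.167, 0]])

```text
t: 1.7
position: [0.4226, 0.0149, 0.177]
ee_rot: [0.18, 0.684, 0.683, 0.182]
force: [0.0, 0.2, 1.2]
finger_gap: 0.0259
gripper_force: 0.0
```

Run:
```python
from h import *
s=readout.sense();print(s["t"],s["position"],R.from_quat(np.roll(s["ee_rot"],-1)).as_matrix()[:,2],s["joint_pos"].round(3))
```

```text
1.7 [0.42261876 0.01488529 0.17701916] [ 0.49416221  0.00194333 -0.86936755] [-0.34  -0.666  2.488  0.226  0.841 -0.448]
```

>>> send_rows(plan=[[0.0125, -0.005, 0, 0, 0, 0], [0.0125, -0.005, 0, 0, 0, 0], [0.03, -0.005, -0.03, 0, 0, 0], [0.047, -0.005, -0.06, 0, 0, 0], [0.064, -0.005, -0.09, 0, 0, 0], [0.081, -0.005, -0.121, 0, 0, 0], [0.081, -0.005, -0.121, 0, 0, 0]])

```text
t: 2.4
position: [0.4745, 0.0115, 0.1087]
ee_rot: [0.182, 0.683, 0.683, 0.183]
force: [-0.2, -0.7, 0.5]
finger_gap: 0.0259
gripper_force: 0.0
```

Run:
```python
from h import *
save("scene","bar1",(240,150,400,250),5)
s=readout.sense();print(s["t"],s["position"],s["force"],s["joint_pos"].round(3))
```

```text
2.45 [0.4748285 0.011298  0.1100268] [-0.27878928  0.20199497 -0.44013634] [-0.298 -0.314  2.411  0.282  0.559 -0.5  ]
```

View pics/bar1.png

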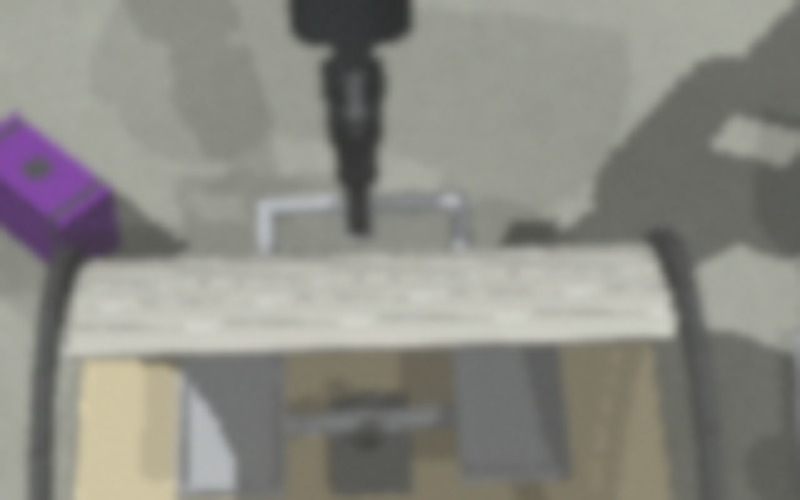

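The picture shows the finger straddling the bar at mid-span, about (360,200) in the crop, with its tip between bar and slats. No contact force yet, so I'll close.

>>> send_rows(plan=[[0, 0, 0, 0, 0, 0], [0, 0, 0, 0, 0, 0], [0, 0, 0, 0, 0, 0], [0, 0, 0, 0, 0, 0]], claw=0, grip_force=30)

```text
t: 2.85
position: [0.4733, 0.0117, 0.1099]
ee_rot: [0.183, 0.683, 0.683, 0.183]
force: [-5.2, 1.3, -0.3]
finger_gap: 0.0107
gripper_force: 29.3
```

Run:
```python
from h import *
s=readout.sense();print(s["t"],s["position"],s["force"],s["finger_gap"],s["gripper_force"])
M=R.from_quat(np.roll(s["ee_rot"],-1)).as_matrix();p=s["position"]
print(p-.019*M[:,2])
# arc plan: tool pitch from 60 to 90 over cover 0..1.0, then 90 to 1.6
ax=np.array([.6565,.0112,.03]);r=.215
def tgt(c):
    th=np.radians(25)+c; b=ax+[-r*np.cos(th),0,r*np.sin(th)]
    a=np.radians(30)*max(0,1-c/1.0); z=np.array([np.sin(a),0,-np.cos(a)])
    return b+.019*z, np.degrees(a)
p0,a0=tgt(0)
for c in np.arange(0,1.61,.1):
    q,a=tgt(c); print(round(c,2),((q-p0)/.6).round(3),round((a0-a)/180,3))
```

```text
2.85 [0.4732896  0.01165339 0.10994239] [-5.24729798  1.29419803 -0.27634049] 0.010717445012118966 29.324454367160797
[0.46379394 0.01163422 0.12639936]
0.0 [0. 0. 0.] 0.0
0.1 [0.015 0.    0.031] 0.017
0.2 [0.034 0.    0.06 ] 0.033
0.3 [0.055 0.    0.087] 0.05
0.4 [0.079 0.    0.112] 0.067
0.5 [0.105 0.    0.134] 0.083
0.6 [0.133 0.    0.153] 0.1
0.7 [0.163 0.    0.17 ] 0.117
0.8 [0.195 0.    0.183] 0.133
0.9 [0.227 0.    0.193] 0.15
1.0 [0.261 0.    0.199] 0.167
1.1 [0.297 0.    0.202] 0.167
1.2 [0.332 0.    0.202] 0.167
1.3 [0.368 0.    0.198] 0.167
1.4 [0.403 0.    0.19 ] 0.167
1.5 [0.437 0.    0.179] 0.167
1.6 [0.47  0.    0.165] 0.167
```

>>> send_rows(plan=[[0.007, 0, 0.015, 0, 0.008, 0], [0.015, 0, 0.031, 0, 0.017, 0], [0.034, 0, 0.06, 0, 0.033, 0], [0.055, 0, 0.087, 0, 0.05, 0], [0.079, 0, 0.112, 0, 0.067, 0], [0.105, 0, 0.134, 0, 0.083, 0]])

```text
t: 3.45
position: [0.537, 0.011, 0.1899]
ee_rot: [0.093, 0.702, 0.701, 0.092]
force: [9.5, -3.0, -17.7]
finger_gap: 0.0108
gripper_force: 29.7
```

>>> send_rows(plan=[[0.028, 0, 0.019, 0, 0.017, 0], [0.058, 0, 0.036, 0, 0.034, 0], [0.09, 0, 0.049, 0, 0.05, 0], [0.122, 0, 0.059, 0, 0.067, 0], [0.156, 0, 0.065, 0, 0.084, 0], [0.192, 0, 0.068, 0, 0.084, 0], [0.227, 0, 0.068, 0, 0.084, 0], [0.263, 0, 0.064, 0, 0.084, 0]])

```text
t: 4.25
position: [0.6949, 0.0093, 0.2288]
ee_rot: [0.001, 0.708, 0.706, -0.002]
force: [-3.1, -6.5, -2.1]
finger_gap: 0.0107
gripper_force: 30.4
```

>>> send_rows(plan=[[0.035, 0, -0.008, 0, 0, 0], [0.069, 0, -0.019, 0, 0, 0], [0.102, 0, -0.033, 0, 0, 0], [0.102, 0, -0.033, 0, 0, 0]])

```text
t: 4.65
position: [0.7579, 0.0086, 0.209]
ee_rot: [0.002, 0.708, 0.706, -0.0]
force: [0.4, -6.9, -4.4]
finger_gap: 0.0105
gripper_force: 30.5
```

>>> send_rows(plan=[[0, 0, 0, 0, 0, 0], [0, 0, 0, 0, 0, 0], [0, 0, 0.03, 0, 0, 0], [0, 0, 0.08, 0, 0, 0], [0, 0, 0.15, 0, 0, 0], [0, 0, 0.15, 0, 0, 0]], claw=0.32)

```text
t: 5.25
position: [0.7588, 0.0113, 0.3106]
ee_rot: [0.006, 0.707, 0.707, 0.005]
force: [-0.2, 0.6, 1.5]
finger_gap: 0.0273
gripper_force: 0.0
```

Run:
```python
from h import *
s=readout.sense();print(s["t"],s["position"],s["force"],s["joint_pos"].round(2))
import time
save("top","t2",(245,60,405,205),4)
```

```text
5.25 [0.75882611 0.01131199 0.31060922] [-0.18872465  0.61273369  1.53365893] [-0.13  0.44  1.16  0.    1.52 -0.13]
```

View pics/t2.png

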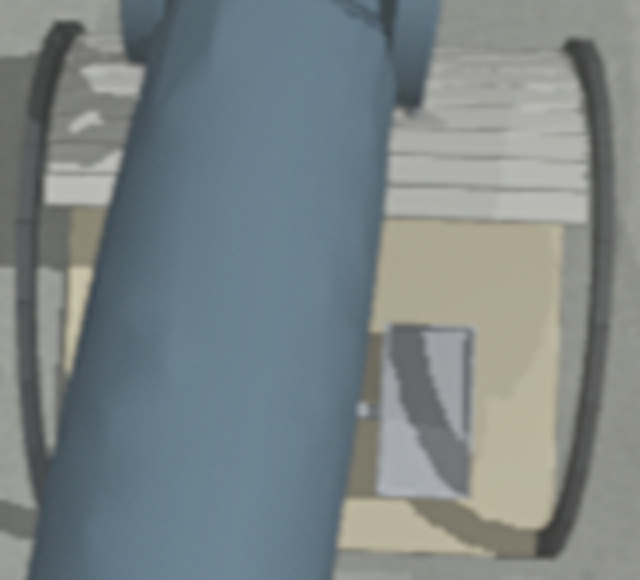

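Cover is fully back and stays open. The right pan is visible at crop (426,410). Next is the left cassette.

>>> send_rows(plan=[[-0.597, 0.558, -0.05, 0, 0, 0.433], [-0.597, 0.558, -0.05, 0, 0, 0.433], [-0.597, 0.558, -0.05, 0, 0, 0.433], [-0.597, 0.558, -0.05, 0, 0, 0.433], [-0.597, 0.558, -0.05, 0, 0, 0.433], [-0.597, 0.558, -0.05, 0, 0, 0.433], [-0.597, 0.558, -0.05, 0, 0, 0.433], [-0.597, 0.558, -0.05, 0, 0, 0.433]], claw=1)

```text
t: 6.1
position: [0.4622, 0.2849, 0.2744]
ee_rot: [0.0, 0.182, 0.983, 0.0]
force: [0.7, 0.2, 0.0]
finger_gap: 0.0852
gripper_force: 0.0
```

Run:
```python
from h import *
s=readout.sense();M=R.from_quat(np.roll(s["ee_rot"],-1)).as_matrix()
print(s["position"],np.degrees(np.arctan2(M[1,1],M[0,1])),M[:,2],s["joint_pos"].round(2))
save("top","t3",(245,60,405,205),4)
```

```text
[0.46223228 0.28490861 0.2744256 ] 69.06667437845626 [ 2.74301670e-04  3.36679827e-04 -9.99999906e-01] [ 0.34 -0.04  1.79  0.    1.4  -0.86]
```

View pics/t3.png

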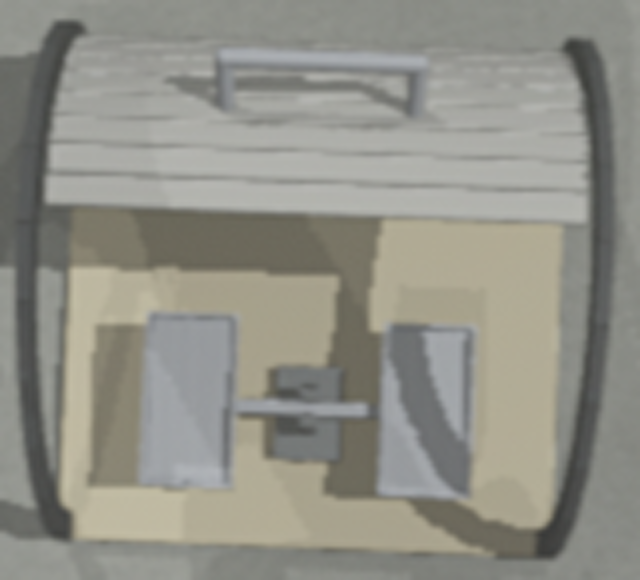

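The picture shows the cover open with its bar at the back. The pans are level-looking, at crop (188,401) and (427,411), joined by the beam.

>>> send_rows(plan=[[-0.102, 0.102, 0, 0, 0, 0.049], [-0.102, 0.102, 0, 0, 0, 0.049], [-0.102, 0.102, -0.08, 0, 0, 0.049], [-0.102, 0.102, -0.16, 0, 0, 0.049], [-0.102, 0.102, -0.24, 0, 0, 0.049], [-0.102, 0.102, -0.32, 0, 0, 0.049], [-0.102, 0.102, -0.38, 0, 0, 0.049], [-0.102, 0.102, -0.42, 0, 0, 0.049]])

```text
t: 6.95
position: [0.4012, 0.3441, 0.0194]
ee_rot: [-0.002, 0.109, 0.994, -0.001]
force: [0.1, 0.3, 0.2]
finger_gap: 0.0854
gripper_force: 0.0
```

>>> send_rows(plan=[[0, 0, 0, 0, 0, 0], [0, 0, 0, 0, 0, 0], [0, 0, 0, 0, 0, 0], [0, 0, 0, 0, 0, 0], [0, 0, 0, 0, 0, 0]], claw=0, grip_force=50)

```text
t: 7.45
position: [0.4049, 0.3461, 0.0244]
ee_rot: [0.002, 0.109, 0.994, 0.001]
force: [-0.4, 1.7, 7.4]
finger_gap: 0.0451
gripper_force: 53.4
```

Run:
```python
from h import *
s=readout.sense();M=R.from_quat(np.roll(s["ee_rot"],-1)).as_matrix()
print(s["t"],s["position"],np.degrees(np.arctan2(M[1,1],M[0,1])),s["force"],s["finger_gap"])
for nm,c in(("Lp",[(148,314),(236,316),(231,488),(138,486)]),("Rp",[(388,326),(474,327),(468,497),(378,494)])):
  P=px2w("top",np.array(c)/4+[245,60],.068);print(nm,P.mean(0).round(4),[round(float(np.linalg.norm(P[(i+1)%4]-P[i])),4) for i in range(4)])
```

```text
7.45 [0.40488573 0.34609148 0.02438761] 77.5387772489163 [-0.36605303  1.70877005  7.42323388] 0.04513611959713328
Lp [0.5723 0.0985 0.068 ] [0.0628, 0.123, 0.0662, 0.1232]
Rp [ 0.5697 -0.0716  0.068 ] [0.0612, 0.1214, 0.0639, 0.1201]
```

>>> send_rows(plan=[[0, 0, 0.03, 0, 0, 0], [0, 0, 0.08, 0, 0, 0], [0, 0, 0.15, 0, 0, 0.03], [0, 0, 0.23, 0, 0, 0.067], [0, 0, 0.31, 0, 0, 0.067], [0, 0, 0.39, 0, 0, 0.067], [0, 0, 0.42, 0, 0, 0.067], [0, 0, 0.42, 0, 0, 0.067]])

```text
t: 8.25
position: [0.4044, 0.3456, 0.2778]
ee_rot: [0.003, 0.003, 1.0, 0.002]
force: [0.1, -0.2, -3.8]
finger_gap: 0.045
gripper_force: 53.7
```

>>> send_rows(plan=[[0, 0, 0, 0, 0, 0], [0, 0, 0, 0, 0, 0], [0, 0, 0, 0, 0, 0]])

```text
t: 8.55
position: [0.4022, 0.3444, 0.2714]
ee_rot: [-0.002, 0.004, 1.0, -0.001]
force: [-0.6, -0.1, -4.1]
finger_gap: 0.0454
gripper_force: 53.7
```

Run:
```python
from h import *
for i in range(3):
  s=readout.sense();M=R.from_quat(np.roll(s["ee_rot"],-1)).as_matrix()
  print(s["t"],s["position"],np.degrees(np.arctan2(M[1,1],M[0,1])),M[:,2].round(4),s["force"],s["finger_gap"])
  im=eyes.capture("top"); 
cv2.imwrite("pics/raw_h.png",im[:,:,::-1])
```

```text
8.55 [0.40223055 0.34441204 0.27137266] 89.5936802505132 [-0.0041 -0.0022 -1.    ] [-0.58481623 -0.09387129 -4.11836579] 0.04536262251171325
8.6 [0.40246491 0.34454236 0.27184794] 89.59301644448541 [-0.0033 -0.0018 -1.    ] [ 2.30924446e-01  4.31389730e-04 -3.97899604e+00] 0.0453176104398709
8.65 [0.40266909 0.34467097 0.27232814] 89.5923984041824 [-0.0026 -0.0014 -1.    ] [ 0.04342792  0.29959642 -4.25448987] 0.04540533782331823
```

Measured weight is about 4.1 N, so the left cassette is the 0.4 kg one. It goes on the left pan.

>>> send_rows(plan=[[0.28, -0.4125, 0, 0, 0, 0], [0.28, -0.4125, 0, 0, 0, 0], [0.28, -0.4125, 0, 0, 0, 0], [0.28, -0.4125, 0, 0, 0, 0], [0.28, -0.4125, 0, 0, 0, 0], [0.28, -0.4125, 0, 0, 0, 0], [0.28, -0.4125, 0, 0, 0, 0], [0.28, -0.4125, 0, 0, 0, 0]])

```text
t: 9.5
position: [0.5715, 0.0965, 0.2733]
ee_rot: [-0.001, 0.005, 1.0, 0.0]
force: [0.1, 0.4, -4.1]
finger_gap: 0.045
gripper_force: 55.4
```

>>> send_rows(plan=[[0, 0, -0.06, 0, 0, 0], [0, 0, -0.12, 0, 0, 0], [0, 0, -0.18, 0, 0, 0], [0, 0, -0.22, 0, 0, 0], [0, 0, -0.24, 0, 0, 0], [0, 0, -0.25, 0, 0, 0], [0, 0, -0.25, 0, 0, 0], [0, 0, -0.25, 0, 0, 0]])

```text
t: 10.3
position: [0.5724, 0.0978, 0.1257]
ee_rot: [0.001, 0.003, 1.0, -0.0]
force: [0.9, 0.1, -3.9]
finger_gap: 0.0453
gripper_force: 55.8
```

Run:
```python
from h import *
s=readout.sense();M=R.from_quat(np.roll(s["ee_rot"],-1)).as_matrix()
print(s["t"],s["position"],np.degrees(np.arctan2(M[1,1],M[0,1])),M[:,2].round(4),s["force"],s["finger_gap"])
save("scene","p1",(240,170,400,290),5)
```

```text
10.3 [0.57235808 0.09778495 0.12573564] 89.61942882220914 [ 0.0029 -0.     -1.    ] [ 0.89323989  0.14627323 -3.93353011] 0.045288438770188004
```

View pics/p1.png

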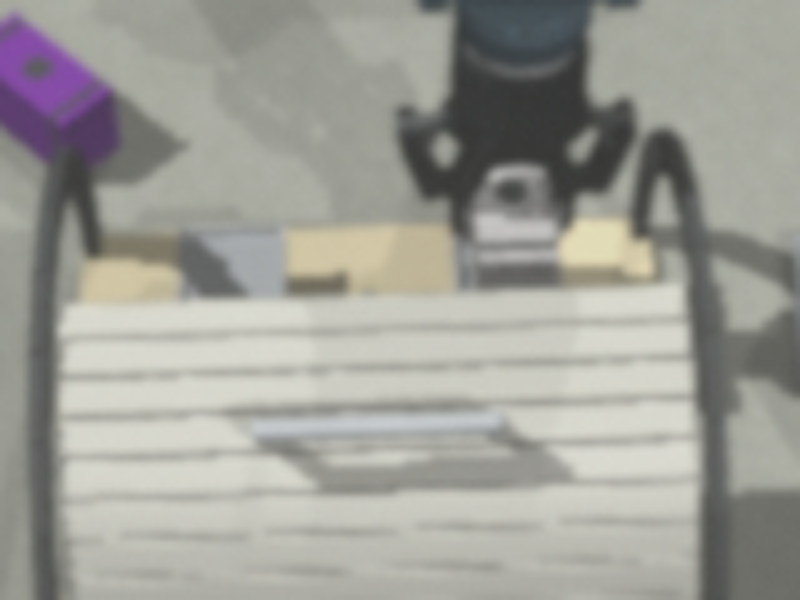

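The cassette hangs upright and centred over the left pan, around crop (515,240). Lowering it now.

>>> send_rows(plan=[[0, 0, -0.02, 0, 0, 0], [0, 0, -0.035, 0, 0, 0], [0, 0, -0.05, 0, 0, 0], [0, 0, -0.06, 0, 0, 0], [0, 0, -0.07, 0, 0, 0], [0, 0, -0.08, 0, 0, 0], [0, 0, -0.087, 0, 0, 0], [0, 0, -0.087, 0, 0, 0]])

```text
t: 11.15
position: [0.5718, 0.0975, 0.0728]
ee_rot: [0.0, 0.004, 1.0, -0.0]
force: [-1.2, 0.6, 0.0]
finger_gap: 0.0453
gripper_force: 56.4
```

>>> send_rows(plan=[[0, 0, 0, 0, 0, 0], [0, 0, 0, 0, 0, 0]])

```text
t: 11.35
position: [0.5719, 0.0975, 0.0727]
ee_rot: [0.001, 0.004, 1.0, -0.0]
force: [-1.8, -0.7, 4.1]
finger_gap: 0.0452
gripper_force: 56.8
```

>>> send_rows(plan=[[0, 0, 0, 0, 0, 0], [0, 0, 0, 0, 0, 0], [0, 0, 0, 0, 0, 0], [0, 0, 0.03, 0, 0, 0], [0, 0, 0.09, 0, 0, 0], [0, 0, 0.17, 0, 0, 0], [0, 0, 0.25, 0, 0, 0], [0, 0, 0.32, 0, 0, 0]], claw=0.9)

```text
t: 12.15
position: [0.5715, 0.0975, 0.2664]
ee_rot: [0.001, 0.003, 1.0, -0.0]
force: [1.1, 0.1, 0.4]
finger_gap: 0.077
gripper_force: 0.0
```

Run:
```python
from h import *
s=readout.sense();print(s["t"],s["position"],s["force"],s["finger_gap"],s["joint_pos"].round(2))
```

```text
12.15 [0.57147136 0.09754233 0.26644739] [1.13843718 0.06137422 0.44974444] 0.0769618639261136 [-0.03  0.05  1.71  0.    1.38 -1.59]
```

>>> send_rows(plan=[[-0.024, -0.809, 0, 0, 0, 0.041], [-0.024, -0.809, 0, 0, 0, 0.041], [-0.024, -0.809, 0, 0, 0, 0.041], [-0.024, -0.809, 0, 0, 0, 0.041], [-0.024, -0.809, 0, 0, 0, 0.041], [-0.024, -0.809, 0, 0, 0, 0.041], [-0.024, -0.809, 0, 0, 0, 0.041], [-0.024, -0.809, 0, 0, 0, 0.041]], claw=1)

```text
t: 12.95
position: [0.5591, -0.3044, 0.2638]
ee_rot: [0.0, -0.061, 0.998, -0.0]
force: [1.5, 0.9, 0.3]
finger_gap: 0.0856
gripper_force: 0.0
```

Run:
```python
from h import *
s=readout.sense();M=R.from_quat(np.roll(s["ee_rot"],-1)).as_matrix()
p=s["position"];print(s["t"],p,np.degrees(np.arctan2(M[1,1],M[0,1])),((np.array([.5568,-.3881,.0225])-p)/.6).round(4))
save("top","t4",(250,60,410,205),4)
```

```text
12.95 [ 0.55905098 -0.30442371  0.26377449] 96.96109832408823 [-0.0038 -0.1395 -0.4021]
```

View pics/t4.png

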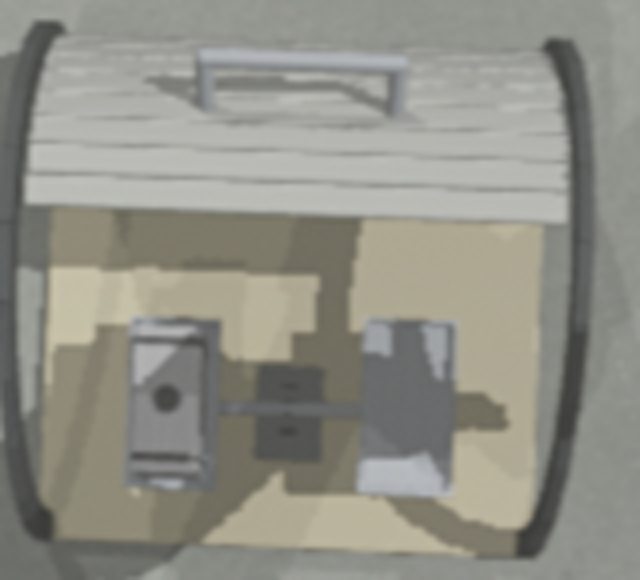

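The cassette stands inside the left pan, with its dot at crop (166,398). That pan is down and the right pan is up at (407,407). Picking the right cassette now.

>>> send_rows(plan=[[-0.004, -0.139, 0, 0, 0, 0], [-0.004, -0.139, 0, 0, 0, 0], [-0.004, -0.139, -0.08, 0, 0, 0], [-0.004, -0.139, -0.16, 0, 0, 0], [-0.004, -0.139, -0.24, 0, 0, 0], [-0.004, -0.139, -0.32, 0, 0, 0], [-0.004, -0.139, -0.37, 0, 0, 0], [-0.004, -0.139, -0.4, 0, 0, 0]])

```text
t: 13.8
position: [0.5554, -0.3842, 0.0199]
ee_rot: [-0.002, -0.061, 0.998, 0.002]
force: [0.6, 0.6, 0.1]
finger_gap: 0.0853
gripper_force: 0.0
```

>>> send_rows(plan=[[0, 0, 0, 0, 0, 0], [0, 0, 0, 0, 0, 0], [0, 0, 0, 0, 0, 0], [0, 0, 0, 0, 0, 0], [0, 0, 0, 0, 0, 0], [0, 0, 0, 0, 0, 0]], claw=0, grip_force=60)

```text
t: 14.4
position: [0.5587, -0.3871, 0.0269]
ee_rot: [0.002, -0.061, 0.998, -0.002]
force: [-0.2, 0.6, 7.6]
finger_gap: 0.0451
gripper_force: 65.0
```

Run:
```python
from h import *
s=readout.sense();M=R.from_quat(np.roll(s["ee_rot"],-1)).as_matrix()
p=s["position"];print(s["t"],p,np.degrees(np.arctan2(M[1,1],M[0,1])),s["finger_gap"],s["force"])
```

```text
14.4 [ 0.55867922 -0.3871205   0.0269385 ] 96.97511729236153 0.04514053419673348 [-0.23588554  0.55786211  7.59875327]
```

>>> send_rows(plan=[[0, 0, 0.03, 0, 0, 0], [0, 0, 0.08, 0, 0, 0], [0, 0, 0.15, 0, 0, 0], [0, 0, 0.23, 0, 0, -0.02], [0, 0, 0.31, 0, 0, -0.041], [0, 0, 0.39, 0, 0, -0.041], [0, 0, 0.42, 0, 0, -0.041], [0, 0, 0.42, 0, 0, -0.041]])

```text
t: 15.2
position: [0.5578, -0.3865, 0.2807]
ee_rot: [0.003, 0.004, 1.0, -0.003]
force: [-0.4, -0.1, -6.2]
finger_gap: 0.0453
gripper_force: 64.2
```

>>> send_rows(plan=[[0, 0, 0, 0, 0, 0], [0, 0, 0, 0, 0, 0], [0, 0, 0, 0, 0, 0], [0, 0, 0, 0, 0, 0]])

```text
t: 15.6
position: [0.5565, -0.3853, 0.2738]
ee_rot: [-0.001, 0.004, 1.0, 0.001]
force: [0.3, -0.7, -5.8]
finger_gap: 0.0454
gripper_force: 64.1
```

Run:
```python
from h import *
s=readout.sense();M=R.from_quat(np.roll(s["ee_rot"],-1)).as_matrix()
p=s["position"];print(s["t"],p,np.degrees(np.arctan2(M[1,1],M[0,1])),s["finger_gap"],s["force"],((np.array([.571,-.0725,p[2]])-p)/.6).round(4))
```

```text
15.6 [ 0.55647417 -0.38526284  0.2737608 ] 89.59128219861627 0.0454435882199179 [ 0.33562075 -0.6897209  -5.81978114] [0.0242 0.5213 0.    ]
```

>>> send_rows(plan=[[0.024, 0.522, 0, 0, 0, 0], [0.024, 0.522, 0, 0, 0, 0], [0.024, 0.522, 0, 0, 0, 0], [0.024, 0.522, 0, 0, 0, 0], [0.024, 0.522, 0, 0, 0, 0], [0.024, 0.522, 0, 0, 0, 0], [0.024, 0.522, 0, 0, 0, 0], [0.024, 0.522, 0, 0, 0, 0]])

```text
t: 16.4
position: [0.5712, -0.0702, 0.2755]
ee_rot: [-0.0, 0.002, 1.0, 0.0]
force: [-0.3, -0.2, -6.1]
finger_gap: 0.0452
gripper_force: 67.1
```

>>> send_rows(plan=[[0, 0, 0, 0, 0, 0], [0, 0, -0.06, 0, 0, 0], [0, 0, -0.12, 0, 0, 0], [0, 0, -0.18, 0, 0, 0], [0, 0, -0.22, 0, 0, 0], [0, 0, -0.24, 0, 0, 0], [0, 0, -0.25, 0, 0, 0], [0, 0, -0.25, 0, 0, 0]])

```text
t: 17.2
position: [0.5717, -0.0733, 0.126]
ee_rot: [0.0, 0.004, 1.0, -0.0]
force: [-0.4, 1.0, -6.5]
finger_gap: 0.0449
gripper_force: 67.1
```

Run:
```python
from h import *
s=readout.sense();M=R.from_quat(np.roll(s["ee_rot"],-1)).as_matrix()
p=s["position"];print(s["t"],p,np.degrees(np.arctan2(M[1,1],M[0,1])),s["finger_gap"],s["force"])
```

```text
17.2 [ 0.57170865 -0.07333285  0.12603635] 89.53699391048251 0.04488341922775653 [-0.38210573  0.95372937 -6.47276354]
```

>>> send_rows(plan=[[0, 0, -0.015, 0, 0, 0], [0, 0, -0.03, 0, 0, 0], [0, 0, -0.038, 0, 0, 0], [0, 0, -0.043, 0, 0, 0], [0, 0, -0.048, 0, 0, 0], [0, 0, -0.053, 0, 0, 0], [0, 0, -0.056, 0, 0, 0], [0, 0, -0.056, 0, 0, 0]])

```text
t: 18.0
position: [0.5718, -0.0729, 0.0924]
ee_rot: [0.001, 0.004, 1.0, -0.0]
force: [-0.6, -2.1, -2.8]
finger_gap: 0.0455
gripper_force: 67.8
```

>>> send_rows(plan=[[0, 0, -0.004, 0, 0, 0], [0, 0, -0.009, 0, 0, 0], [0, 0, -0.014, 0, 0, 0], [0, 0, -0.019, 0, 0, 0], [0, 0, -0.024, 0, 0, 0], [0, 0, -0.028, 0, 0, 0], [0, 0, -0.031, 0, 0, 0], [0, 0, -0.031, 0, 0, 0]])

```text
t: 18.8
position: [0.572, -0.0719, 0.0752]
ee_rot: [0.0, 0.003, 1.0, 0.0]
force: [-2.2, 3.7, 8.4]
finger_gap: 0.0451
gripper_force: 69.1
```

>>> send_rows(plan=[[0, 0, 0, 0, 0, 0], [0, 0, 0, 0, 0, 0], [0, 0, 0, 0, 0, 0], [0, 0, 0.03, 0, 0, 0], [0, 0, 0.09, 0, 0, 0], [0, 0, 0.17, 0, 0, 0], [0, -0.05, 0.25, 0, 0, 0], [0, -0.12, 0.32, 0, 0, 0]], claw=0.9)

```text
t: 19.6
position: [0.5716, -0.1332, 0.2568]
ee_rot: [0.001, 0.002, 1.0, -0.0]
force: [1.0, -0.2, 1.2]
finger_gap: 0.0766
gripper_force: 0.0
```

>>> send_rows(plan=[[0, -0.09, 0, 0, 0, 0], [0, -0.18, 0, 0, 0, 0], [0, -0.26, 0, 0, 0, 0], [0, -0.26, 0, 0, 0, 0], [0, -0.26, 0, 0, 0, 0], [0, -0.26, 0, 0, 0, 0]], claw=1)

```text
t: 20.2
position: [0.5713, -0.2886, 0.2537]
ee_rot: [-0.0, 0.003, 1.0, 0.0]
force: [-0.2, 0.4, -0.8]
finger_gap: 0.0852
gripper_force: 0.0
```

Run:
```python
from h import *
s=readout.sense();print(s["t"],s["position"],s["force"])
save("top","t5",(250,60,410,205),4)
```

```text
20.2 [ 0.5713111  -0.28863185  0.25369994] [-0.2294391   0.38054756 -0.83781745]
```

View pics/t5.png

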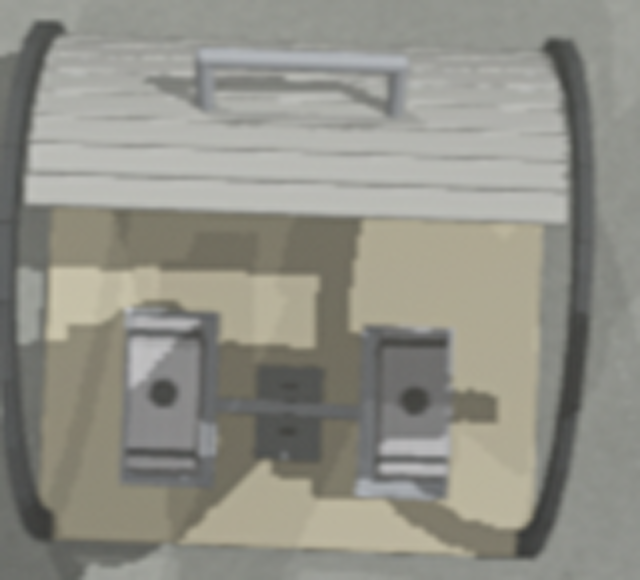

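Both cassettes stand in their pans: the left dot is at (163,393) with that pan up, the right at (414,400) with that pan down. The right one is the heavier, so I'm picking it back up.

>>> send_rows(plan=[[0, 0.08, 0, 0, 0, 0], [0, 0.16, 0, 0, 0, 0], [0, 0.24, 0, 0, 0, 0], [0, 0.32, 0, 0, 0, 0], [0, 0.38, 0, 0, 0, 0], [0, 0.38, 0, 0, 0, 0], [0, 0.38, 0, 0, 0, 0], [0, 0.38, -0.06, 0, 0, 0]], claw=0.9)

```text
t: 21.05
position: [0.5748, -0.0625, 0.2237]
ee_rot: [0.006, 0.003, 1.0, -0.002]
force: [0.9, -0.4, -0.1]
finger_gap: 0.0768
gripper_force: 0.0
```

>>> send_rows(plan=[[0, 0, -0.06, 0, 0, 0], [0, 0, -0.12, 0, 0, 0], [0, 0, -0.17, 0, 0, 0], [0, 0, -0.21, 0, 0, 0], [0, 0, -0.24, 0, 0, 0], [0, 0, -0.255, 0, 0, 0], [0, 0, -0.255, 0, 0, 0], [0, 0, -0.255, 0, 0, 0]])

```text
t: 21.85
position: [0.5721, -0.0621, 0.0661]
ee_rot: [0.001, 0.004, 1.0, -0.0]
force: [-0.3, -0.1, 0.4]
finger_gap: 0.0769
gripper_force: 0.0
```

>>> send_rows(plan=[[0, 0, 0, 0, 0, 0], [0, 0, 0, 0, 0, 0], [0, 0, 0, 0, 0, 0], [0, 0, 0, 0, 0, 0], [0, 0, 0, 0, 0, 0], [0, 0, 0, 0, 0, 0]], claw=0, grip_force=60)

```text
t: 22.45
position: [0.5734, -0.0635, 0.0678]
ee_rot: [0.002, 0.003, 1.0, -0.002]
force: [-0.7, -5.2, 3.8]
finger_gap: 0.0453
gripper_force: 62.6
```

TCP ended about 8 mm to +y, so I'll ease it back before lifting slowly.

>>> send_rows(plan=[[0, -0.006, 0, 0, 0, 0], [0, -0.012, 0, 0, 0, 0], [0, -0.012, 0.005, 0, 0, 0], [0, -0.012, 0.012, 0, 0, 0], [0, -0.012, 0.019, 0, 0, 0], [0, -0.012, 0.026, 0, 0, 0], [0, -0.012, 0.033, 0, 0, 0], [0, -0.012, 0.04, 0, 0, 0]])

```text
t: 23.25
position: [0.5715, -0.0687, 0.0896]
ee_rot: [0.0, 0.004, 1.0, 0.0]
force: [1.7, 0.3, -2.2]
finger_gap: 0.0453
gripper_force: 62.0
```

>>> send_rows(plan=[[0, 0, 0.006, 0, 0, 0], [0, 0, 0.012, 0, 0, 0], [0, 0, 0.018, 0, 0, 0], [0, 0, 0.024, 0, 0, 0], [0, 0, 0.03, 0, 0, 0], [0, 0, 0.04, 0, 0, 0], [0, 0, 0.06, 0, 0, 0], [0, 0, 0.1, 0, 0, 0]])

```text
t: 24.05
position: [0.5699, -0.0683, 0.1482]
ee_rot: [-0.002, 0.004, 1.0, 0.001]
force: [-0.3, -0.2, -6.2]
finger_gap: 0.0453
gripper_force: 62.5
```

>>> send_rows(plan=[[0, 0, 0.05, 0, 0, 0], [0, 0, 0.11, 0, 0, 0], [0, 0, 0.17, 0, 0, 0], [0, 0, 0.22, 0, 0, 0], [0, 0, 0.22, 0, 0, 0], [0, 0, 0.22, 0, 0, 0], [0, 0, 0.22, 0, 0, 0]])

```text
t: 24.75
position: [0.57, -0.0684, 0.2783]
ee_rot: [-0.002, 0.004, 1.0, 0.001]
force: [-0.0, 0.5, -7.3]
finger_gap: 0.0457
gripper_force: 63.0
```

Run:
```python
from h import *
s=readout.sense();M=R.from_quat(np.roll(s["ee_rot"],-1)).as_matrix()
p=s["position"];print(s["t"],p,np.degrees(np.arctan2(M[1,1],M[0,1])),s["finger_gap"],s["force"],s["joint_pos"].round(2))
print(((np.array([.5587,.3591,.25])-p)/.6).round(3))
# check left cassette dot & verticality via top image
im=eyes.capture("top");cv2.imwrite("pics/raw_t6.png",im[:,:,::-1])
im=eyes.capture("scene");cv2.imwrite("pics/raw_s6.png",im[:,:,::-1])
```

```text
24.75 [ 0.570046   -0.06835356  0.27829736] 89.5928094123527 0.04566672164342885 [-0.02044366  0.5346508  -7.33298284] [-0.32  0.03  1.7  -0.    1.41 -1.88]
[-0.019  0.712 -0.047]
```

>>> send_rows(plan=[[-0.019, 0.712, 0, 0, 0, -0.2], [-0.019, 0.712, 0, 0, 0, -0.536], [-0.019, 0.712, 0, 0, 0, -0.536], [-0.019, 0.712, 0, 0, 0, -0.536], [-0.019, 0.712, 0, 0, 0, -0.536], [-0.019, 0.712, 0, 0, 0, -0.536], [-0.019, 0.712, 0, 0, 0, -0.536], [-0.019, 0.712, 0, 0, 0, -0.536]])

```text
t: 25.65
position: [0.5608, 0.3067, 0.2793]
ee_rot: [-0.001, 0.538, 0.843, -0.001]
force: [1.3, -0.7, -6.1]
finger_gap: 0.0454
gripper_force: 66.8
```

Run:
```python
from h import *
s=readout.sense();M=R.from_quat(np.roll(s["ee_rot"],-1)).as_matrix()
p=s["position"];a=np.degrees(np.arctan2(M[1,1],M[0,1]));print(s["t"],p,a,s["force"])
print(((np.array([.5587,.3591,p[2]])-p)/.6).round(4),(-6.9-a)/180)
print("jar",px2w("top",[[264/1.25,138/1.25]],.1))
```

```text
25.65 [0.56084992 0.30669731 0.27925066] 24.9529152416574 [ 1.30328751 -0.73085291 -6.06532027]
[-0.0036  0.0873  0.    ] -0.17696064023143
jar [[0.70087487 0.3247562  0.1       ]]
```

>>> send_rows(plan=[[-0.003, 0.087, 0, 0, 0, -0.177], [-0.003, 0.087, 0, 0, 0, -0.177], [-0.003, 0.087, 0, 0, 0, -0.177], [-0.003, 0.087, 0, 0, 0, -0.177], [-0.003, 0.087, -0.08, 0, 0, -0.177], [-0.003, 0.087, -0.16, 0, 0, -0.177], [-0.003, 0.087, -0.24, 0, 0, -0.177], [-0.003, 0.087, -0.3, 0, 0, -0.177]])

```text
t: 26.45
position: [0.5572, 0.3561, 0.0954]
ee_rot: [-0.001, 0.746, 0.665, -0.003]
force: [0.2, 0.3, -7.1]
finger_gap: 0.0451
gripper_force: 67.3
```

>>> send_rows(plan=[[0, 0, -0.03, 0, 0, 0], [0, 0, -0.06, 0, 0, 0], [0, 0, -0.08, 0, 0, 0], [0, 0, -0.09, 0, 0, 0], [0, 0, -0.09, 0, 0, 0], [0, 0, -0.09, 0, 0, 0]])

```text
t: 27.05
position: [0.561, 0.3577, 0.0487]
ee_rot: [0.0, 0.746, 0.665, 0.001]
force: [-0.0, 0.6, -6.0]
finger_gap: 0.0453
gripper_force: 67.4
```

Run:
```python
from h import *
s=readout.sense();M=R.from_quat(np.roll(s["ee_rot"],-1)).as_matrix()
p=s["position"];a=np.degrees(np.arctan2(M[1,1],M[0,1]));print(s["t"],p,a,M[:,2],s["force"])
```

```text
27.05 [0.56099694 0.35770077 0.04872051] -6.560484320638026 [ 2.40844123e-03  9.99183179e-04 -9.99996601e-01] [-0.01066753  0.6423369  -5.98289868]
```

Bottom is roughly 27 mm up, so I need about 24 mm more. I'll lower slowly until contact shows.

>>> send_rows(plan=[[0, 0.002, -0.015, 0, 0, 0], [0, 0.002, -0.025, 0, 0, 0], [0, 0.002, -0.033, 0, 0, 0], [0, 0.002, -0.038, 0, 0, 0], [0, 0.002, -0.041, 0, 0, 0], [0, 0.002, -0.041, 0, 0, 0], [0, 0.002, -0.041, 0, 0, 0]])

```text
t: 27.75
position: [0.56, 0.3585, 0.0236]
ee_rot: [-0.0, 0.746, 0.665, -0.0]
force: [-5.2, -1.0, 3.6]
finger_gap: 0.0451
gripper_force: 68.7
```

>>> send_rows(plan=[[0, 0, 0, 0, 0, 0], [0, 0, 0, 0, 0, 0], [0, 0, 0, 0, 0, 0], [0, 0, 0.03, 0, 0, 0], [0, 0, 0.09, 0, 0, 0], [0, 0, 0.17, 0, 0, 0], [0, 0, 0.25, 0, 0, 0], [0, 0, 0.32, 0, 0, 0]], claw=0.75)

```text
t: 28.55
position: [0.5606, 0.3587, 0.2193]
ee_rot: [0.001, 0.746, 0.665, 0.002]
force: [0.1, 0.3, -0.3]
finger_gap: 0.0642
gripper_force: 0.0
```

>>> send_rows(plan=[[-0.08, 0, 0.02, 0, 0, 0], [-0.16, 0.02, 0.02, 0, 0, 0], [-0.24, 0.05, 0.02, 0, 0, 0], [-0.3, 0.1, 0.02, 0, 0, 0], [-0.3, 0.16, 0.02, 0, 0, 0], [-0.3, 0.2, 0.02, 0, 0, 0], [-0.3, 0.2, 0.02, 0, 0, 0], [-0.3, 0.2, 0.02, 0, 0, 0]])

```text
t: 29.35
position: [0.38, 0.4786, 0.2276]
ee_rot: [0.0, 0.746, 0.666, 0.001]
force: [0.9, 0.8, 0.3]
finger_gap: 0.064
gripper_force: 0.0
```

Run:
```python
from h import *
s=readout.sense();print(s["t"],s["position"],s["force"])
im=eyes.capture("top");cv2.imwrite("pics/raw_t7.png",im[:,:,::-1])
o=cv2.imread("pics/raw_top0.png")
n=im[:,:,::-1].astype(int)
def boxes(nm,pts,crop):
    x0,y0,x1,y1=crop; g=n[y0:y1,x0:x1].mean(2)
    m=((g>g.max()*.8)).astype(np.uint8)
    c=sorted(cv2.findContours(m,0,2)[0],key=cv2.contourArea)[-2:]
    for k in c: r=cv2.minAreaRect(k);print(nm,[round(v,1) for v in (r[0][0]+x0,r[0][1]+y0,*r[1],r[2])])
boxes("tray",0,(170,135,245,190)); boxes("Lpan",0,(272,130,310,190))
for nm,P in(("tray cas top exp",[.5595,.3588,.064]),("Lpan cas top exp",[.572,.0975,.108])): print(nm,w2px("top",[P]))
# dark dot on top faces
for nm,P in(("tray",[.5595,.3588,.064]),("L",[.572,.0975,.108])):
    u,v=w2px("top",[P])[0].astype(int); w=n[v-8:v+9,u-8:u+9].mean(2); j=np.unravel_index(w.argmin(),w.shape); m=w<w.min()+25; yy,xx=np.nonzero(m)
    uv=[u-8+xx.mean(),v-8+yy.mean()]; print(nm,"dot",uv,m.sum(),px2w("top",[uv],P[2]))
# bystander change
d=np.abs(n-o.astype(int)).max(2)
for nm,c in(("weight",(428,205,462,240)),("jar",(195,97,228,128)),("spat",(428,95,462,155)),("purple",(370,215,415,255)),("green",(425,268,475,300))):
    print(nm,(d[c[1]:c[3],c[0]:c[2]]>40).mean().round(3))
# tool-free gray dump
cv2.imwrite("pics/crop7.png",im[60:205,165:410,::-1])
```

```text
29.35 [0.37999611 0.47862766 0.22762509] [0.8814638  0.82964935 0.26988352]
tray [202.7, 177.1, 47.5, 10.2, 8.1]
tray [198.2, 158.4, 32.4, 21.9, 9.5]
Lpan [291.3, 159.2, 16.7, 26.3, 2.9]
Lpan [290.5, 144.5, 29.0, 37.0, 90.0]
tray cas top exp [[201.32100801 162.45232776]]
Lpan cas top exp [[291.24105627 158.30542286]]
tray dot [np.float64(199.92307692307693), np.float64(163.15384615384616)] 26 [[0.55737703 0.3627438  0.064     ]]
L dot [np.float64(291.09090909090907), np.float64(159.0909090909091)] 22 [[0.56983015 0.09784623 0.108     ]]
weight 0.0
jar 0.023
spat 0.0
purple 0.0
green 0.0
```

The dots sit where upright cassettes in the tray and on the pan should have them, and the bystanders haven't moved. I'll check the cover, then hand in.

Run:
```python
from h import *
a=cv2.imread("pics/raw_t5.png").astype(int);b=cv2.imread("pics/raw_t7.png").astype(int)
v=(np.abs(a-b)[68:112,265:390].max(2)>40).mean();print(v)
if v<.05: print(ticket.sign_off())
```

```text
0.0
the job is handed in; nothing more can be done
None
```

I handed the job in: the cover is rolled back and stays open, the heavier cassette (the right-hand one) lies upright in the tray, and the lighter one stands on the left pan. The weight, jar and spatula are where they were, and it took about 29 s.

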